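# Close the board holder's turnbuckle on the circuit board

### The arm

A 6-joint arm with a two-finger parallel gripper is mounted at the origin on the work surface. World frame = base frame: x ahead of the robot, y to its left, z up, the work surface at z = 0. Lengths are in m, angles in rad, forces in N, time in s.
With the tool pointing down it reaches from about 0.35 to 0.975 m from the base axis. Payload 7.1 kg.
Tool frame: the origin (TCP) lies midway between the tips of the shut fingers; the grasp point (between the pads) lies 19 mm behind it; z points along the fingers, x is the direction in which the jaws open and shut, and the axes are right-handed (so a half turn about z gives the same grasp; the last joint's range is limited). The gripper opens to 88 mm and grips with 3 to 60 N. Pads are 20 mm wide; open, the fingers measure 115 mm over their backs; the gripper's body (75 mm by 178 mm) begins 61 mm behind the grasp point.
Start: joints at [-1.154, 0.423, 1.63, -0, 1.089, -0.019], TCP at [0.264, -0.567, 0.223] pointing down, gripper open.
Joint ranges: [-3, 3], [-0.9, 2.11], [0.09, 2.58], [-1.31, 4.45], [0.11, 2.69], [-2.54, 2.54]. Speed limits (rad/s): [2.39, 2.39, 3.01, 3.14, 3.14, 3.14].

### API

Orientations are given as a unit quaternion [w, x, y, z].
In Python, from station import move_pose, movel, movej, command_gripper, wait, inverse_kinematics, read_camera, camera_info, MotionError, job_done, get_time, get_joint_pos, get_qvel, get_effort, get_tcp_pos, get_ee_rot, get_ft_force, get_ft_torque, get_grip_width gives the robot as it stands. Calls block until the motion is done:
- move_pose(position, orientation): joint-space move of the TCP to a pose.
- movel(position, frame=None, v=0.15, until_force=None): straight line of the TCP; frame=None keeps the orientation; v is the mean speed in m/s. With until_force (N) it stops when the force on the tool has changed by that much, and returns True; else False.
- movej(angles): joint-space move.
- command_gripper(opening): opening from 0.0 (shut) to 1.0 (fully open); the grip force is fixed at half the most; returns when the fingers have stopped.
- wait(seconds).
- inverse_kinematics(position, orientation): joint angles nearest the present ones, or None.
- read_camera(name): name is "side" or "top"; returns the picture (384x512x3 uint8, red, green, blue); there is no depth.
- camera_info(name): a dict with "intrinsics" (3x3 intrinsics, pixels), "T" (4x4, takes a point from camera to world coordinates). Camera axes: x right, y up, looking along -z (the intrinsics and any distortion apply to the point x, -y, -z); pixel columns grow to the right and rows downward; lengths in m; the calibration is good to about 2 mm. A picture is of the moment at which its call begins. camera_info takes no time and is no camera call.
A pose or a line that the arm cannot do raises MotionError and nothing moves.
- job_done(): hands the job in, once; it reports no verdict.
Readings, each from a call of its own:
- get_time(): time.
- get_joint_pos(): joint angles.
- get_qvel(): joint speeds.
- get_effort(): joint torques, N m.
- get_tcp_pos(): TCP position.
- get_ee_rot(): TCP orientation.
- get_ft_force(): force on the tool from outside, world axes, zero at the start.
- get_ft_torque(): the same for the moment, N m.
- get_grip_width(): opening from 0.0 (shut) to 1.0 (fully open).
Only numpy, scipy, OpenCV 4.12 (cv2) and the standard library are available. Lean on these libraries where they do the work, as an engineer would, in place of code of your own. Each camera call takes 0.05 s, during which the arm holds its last target.

### The job

Clamp the green circuit board: on the blue board holder in which it lies, throw the orange-tipped lever of the turnbuckle sleeve over, away from the board, all the way to its stop, so that both jaws draw in on the board. Leave the board lying in its holder, do not turn the turnbuckle of the empty holder, and let go of the lever at the end.

Things in the scene. Friction and masses are not known exactly. Their poses are not given: they have to be found in the camera images.
- sleeve (a joint): Turn (rad) of the turnbuckle sleeve on the board's holder: 0 to 0.3 at the start (open), 1.66 at its stop (jaws closed; 5.4 mm per rad each). Steel barrel 24 mm thick, 52 long, level, axis 48 mm above the surface. Its 8 mm thick lever leans 50 degrees from upright over the board at 0, and 45 degrees to the other side, away from the robot, at 1.66. Stays where left; 3 N at the lever's end turns it.
- knob (a point): Centre of the orange knob ending that lever: cylinder 20 mm diameter, 20 mm long, its axis parallel to the sleeve's. Turns with the sleeve: z points outward along the lever, y along the sleeve (level); the sleeve's axis is 70 mm inward, at -z. A growing angle is right-handed about y and carries the knob over the top. Free 35 mm either side along y; the jaws' tops are 61 mm above the surface.
- spare_knob (a point): Centre of the same kind of orange knob on the identical but empty board holder, which is to be left alone; axes as for knob.
- board_mid (a point): Centre of the green circuit board, loose, 75 x 100 x 3 mm, 40 to 85 g, lying level on two black rests 32 mm above the surface, on the robot's side of the sleeve. The jaws close along its 100 mm length (its y) and centre it; each stands about 9 mm off at angle 0 and just off contact at the stop.
Mind the look-alikes: they are no part of the job. Leave any red look-alike of the part that bears board_mid alone.

How it is judged:
By the outcome, as a careful person would: the job done as asked, in the order asked, and still so for the second after the job is handed in, with the robot touching nothing.
It also fails if it takes over 32 s, if anything falls off the work surface, if the arm or the gripper's body presses on something with over 40 N, if the wrist force passes 120 N, or if a joint passes its speed limit or range.

## Working session

There is one attempt and no reset: what is moved stays moved. The work goes in short steps, each a Python script; the robot and the scene stay as the last script left them, time stands still between calls to the robot, and variables do not carry over. Pictures are saved under pics/ and viewed, and the job is handed in when it is done.

```bash
mkdir -p pics; ls; python3 - <<'E'
from station import *
import cv2
for n in("side","top"):
    im=read_camera(n); cv2.imwrite(f"pics/{n}0.png",im[...,::-1])
    c=camera_info(n); print(n,c)
print(get_time())
E
```

```text
pics
side {'intrinsics': array([[429.27763296,   0.        , 256.64055825],
       [  0.        , 429.27763296, 189.03980709],
       [  0.        ,   0.        ,   1.        ]]), 'T': array([[-0.95037434,  0.16683574, -0.2625918 ,  0.27154316],
       [-0.31081165, -0.54603775,  0.77797101,  0.59891695],
       [-0.01359166,  0.82098028,  0.57079475,  0.62549405],
       [ 0.        ,  0.        ,  0.        ,  1.        ]])}
top {'intrinsics': array([[400.58879467,   0.        , 257.87110589],
       [  0.        , 400.58879467, 186.52845981],
       [  0.        ,   0.        ,   1.        ]]), 'T': array([[ 0.00350524,  0.99668531, -0.08127802,  0.44488851],
       [-0.99954996,  0.00591358,  0.02940915, -0.07808537],
       [ 0.02979231,  0.08113835,  0.99625749,  1.08918944],
       [ 0.        ,  0.        ,  0.        ,  1.        ]])}
0.1
```

View pics/side0.png

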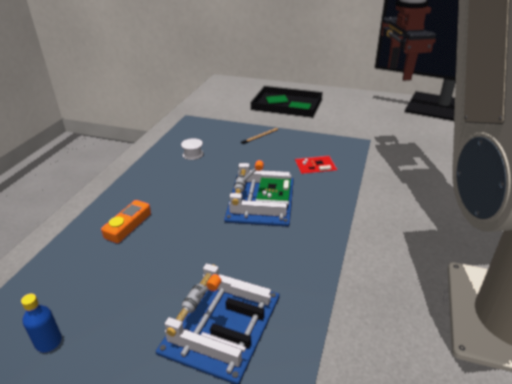

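View pics/top0.png

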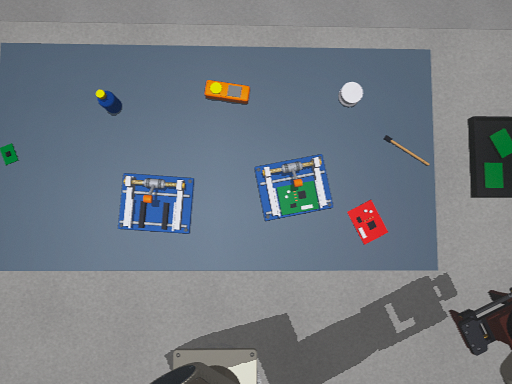

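The board's holder sits at about (293,187) in the top view and (260,195) in the side view. The empty holder is at (155,203) and (220,320). Next I'll zoom in and triangulate.

```bash
cat > h.py <<'E'
import numpy as np, cv2
from station import *
def ray(n,u,v):
    c=camera_info(n);K=c["intrinsics"];T=c["T"]
    d=np.array([(u-K[0,2])/K[0,0],-(v-K[1,2])/K[1,1],-1.]);d=T[:3,:3]@d
    return T[:3,3],d/np.linalg.norm(d)
def onz(n,u,v,z):
    o,d=ray(n,u,v);return o+d*(z-o[2])/d[2]
def tri(a,b):
    (o1,d1),(o2,d2)=ray("side",*a),ray("top",*b)
    s=np.linalg.lstsq(np.c_[d1,-d2],o2-o1,rcond=None)[0]
    p,q=o1+d1*s[0],o2+d2*s[1];return (p+q)/2,np.linalg.norm(p-q)
def proj(n,p):
    c=camera_info(n);K=c["intrinsics"];T=c["T"];q=T[:3,:3].T@(np.asarray(p)-T[:3,3])
    return np.array([K[0,2]-K[0,0]*q[0]/q[2],K[1,2]+K[1,1]*q[1]/q[2]])
def blobs(im,lo,hi,amin=8):
    h=cv2.cvtColor(im,cv2.COLOR_RGB2HSV);m=cv2.inRange(h,lo,hi)
    n,l,s,c=cv2.connectedComponentsWithStats(m)
    return [(c[i].round(1),s[i].tolist()) for i in range(1,n) if s[i,4]>=amin]
E
python3 - <<'E'
from h import *
for n,(u,v,w,h) in dict(side=(215,150,100,80),top=(245,140,100,85)).items():
    im=cv2.imread(f"pics/{n}0.png")
    cv2.imwrite(f"pics/{n}0z.png",cv2.resize(im[v:v+h,u:u+w],None,fx=7,fy=7,interpolation=cv2.INTER_CUBIC))
    r=im[...,::-1].copy()
    print(n);
    for nm,lo,hi in(("or",(5,190,120),(17,255,255)),("gr",(45,100,50),(80,255,255))):
        for b in blobs(r,lo,hi):print(nm,*b)
E
```

```text
side
or [258.8 165. ] [256, 162, 7, 7, 40]
or [123.  223.3] [102, 201, 47, 41, 499]
or [213.1 282. ] [207, 275, 13, 15, 129]
gr [276.5  98.7] [266, 95, 23, 9, 165]
gr [299.4 104.7] [288, 101, 23, 9, 147]
gr [273.  188.9] [257, 178, 33, 22, 482]
top
or [228.  91.] [205, 80, 45, 21, 209]
or [297.5 182.3] [294, 179, 8, 8, 53]
or [147.4 198.3] [144, 195, 8, 8, 55]
gr [501.9 142.2] [489, 128, 23, 30, 439]
gr [  8.5 153.8] [0, 143, 18, 22, 233]
gr [493.3 174.8] [484, 162, 20, 26, 481]
gr [297.  197.6] [277, 181, 42, 34, 863]
```

```bash
ls pics
```

```text
side0.png
side0z.png
top0.png
top0z.png
```

View pics/side0z.png

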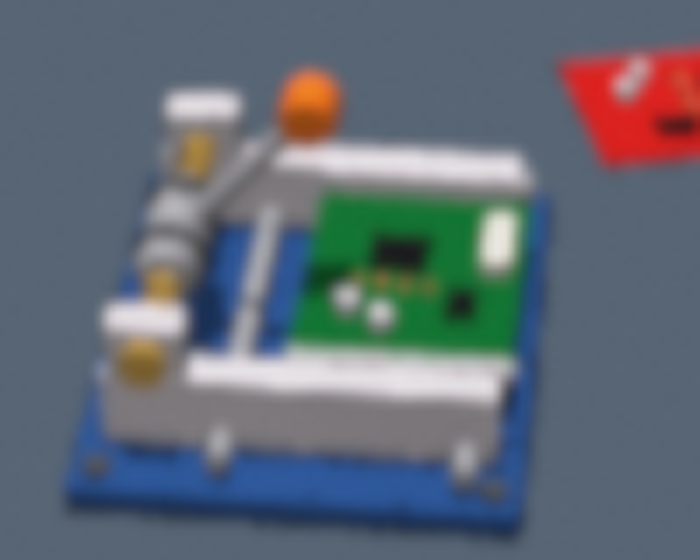

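View pics/top0z.png

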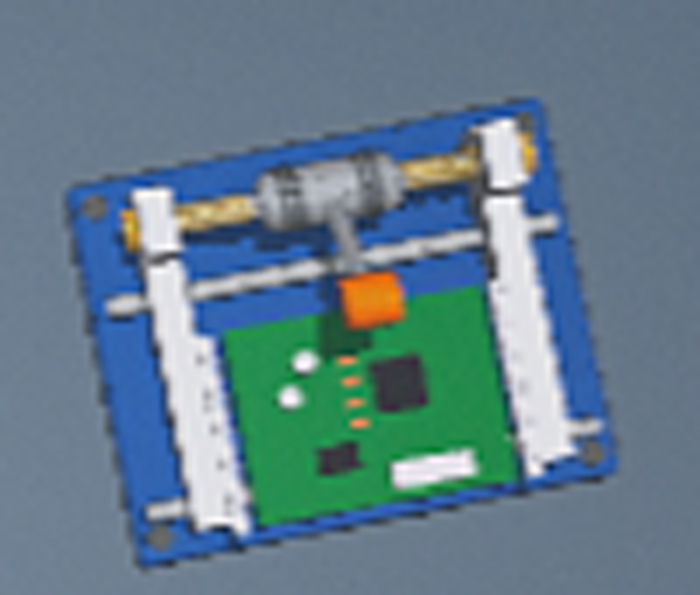

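```bash
python3 - <<'E'
from h import *
print(tri((258.8,165),(297.5,182.3)), tri((213.1,282),(147.4,198.3)))
print("board",onz("top",297,197.6,.035),onz("side",273,188.9,.035))
b=cv2.cvtColor(cv2.imread("pics/top0.png"),cv2.COLOR_BGR2HSV)
m=cv2.inRange(b,(100,180,80),(125,255,255));m[:140]=0;m[:,:240]=0
m=cv2.morphologyEx(m,cv2.MORPH_CLOSE,np.ones((15,15)))
cs=cv2.findContours(m,0,2)[0];c=max(cs,key=cv2.contourArea);r=cv2.minAreaRect(c);print(r)
P=[onz("top",*q,.008) for q in cv2.boxPoints(r)];print(np.round(P,4))
E
```

```text
(array([ 0.53651707, -0.20525541,  0.10448271]), np.float64(0.00042048858762144754)) (array([0.49526085, 0.16232438, 0.10635761]), np.float64(0.0012029558347852452))
board [ 0.5021451  -0.21277975  0.035     ] [ 0.50568296 -0.21798236  0.035     ]
((293.4615478515625, 186.8076934814453), (54.32416534423828, 68.44452667236328), 78.69007110595703)
[[ 0.5866 -0.1009  0.008 ]
 [ 0.6251 -0.2847  0.008 ]
 [ 0.4793 -0.3123  0.008 ]
 [ 0.4424 -0.1301  0.008 ]]
```

```bash
cat >> h.py <<'E'
e=np.array([.980,.199,0]);e/=np.linalg.norm(e);s=np.array([-e[1],e[0],0])
knob=np.array([.5365,-.2053,.1045])
ph0=-np.arccos((knob[2]-.048)/.07)
ax=knob-.07*np.array([e[0]*np.sin(ph0),e[1]*np.sin(ph0),np.cos(ph0)])
def tcp(ph,back,dz): return ax+e*(.07*np.sin(ph)-back)+np.array([0,0,.07*np.cos(ph)+dz])
E
python3 - <<'E'
from h import *
from scipy.spatial.transform import Rotation as R
print("phi0",np.degrees(ph0),"axis",ax,"barrel proj",proj("top",ax),proj("side",ax),"expect ~(292,167),(240,182)")
q0=get_joint_pos();best=None
for sg in(1,-1):
    M=np.c_[sg*s,np.cross([0,0,-1],sg*s),[0,0,-1]]
    x=R.from_matrix(M).as_quat();Q=np.array([x[3],*x[:3]])
    j=inverse_kinematics(tcp(ph0,.045,.1),Q)
    print(j)
    if j is not None:
        d=np.abs(np.array(j)-q0).max()
        if best is None or d<best[0]:best=(d,Q)
Q=best[1];np.save("Q.npy",Q);print(Q)
command_gripper(0.0)
move_pose(tcp(ph0,.045,.1),Q)
movel(tcp(ph0,.045,-.006),v=.1)
print(get_tcp_pos(),get_ft_force(),get_time())
for n,(u,v,w,h) in dict(side=(205,110,120,100),top=(245,130,100,85)).items():
    im=read_camera(n)[...,::-1]
    cv2.imwrite(f"pics/{n}1z.png",cv2.resize(im[v:v+h,u:u+w],None,fx=5,fy=5,interpolation=cv2.INTER_CUBIC))
E
```

```text
phi0 -36.18228722115262 axis [ 0.57699841 -0.19707634  0.048     ] barrel proj [291.54058348 168.81850357] [242.0224555  184.24604506] expect ~(292,167),(240,182)
[-4.32576493e-01  3.18026583e-01  1.83983220e+00 -4.44089210e-16
  9.83733870e-01 -2.20371012e+00]
[-4.32576493e-01  3.18026583e-01  1.83983220e+00 -4.44089210e-16
  9.83733870e-01  9.37882530e-01]
[-0.          0.77427382 -0.63285073  0.        ]
[ 0.492856   -0.2144594   0.09904524] [-0.04175787  0.40962485  0.32023663] 4.2
```

View pics/side1z.png

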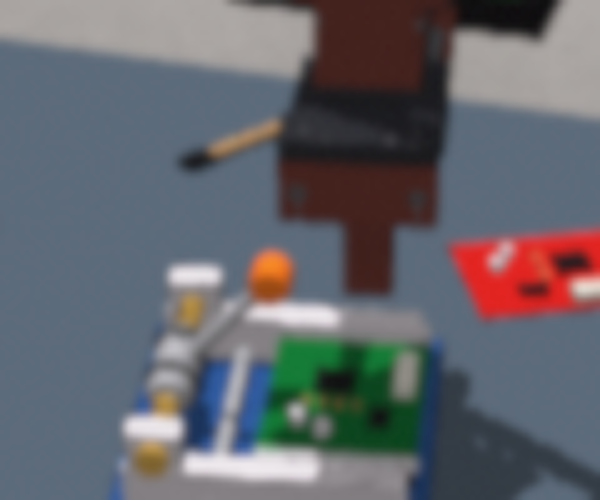

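View pics/top1z.png

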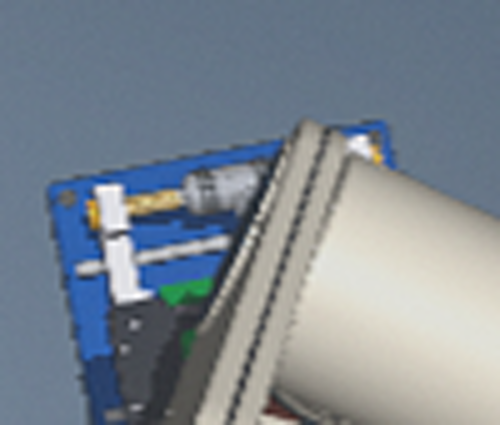

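The side view shows the shut fingers (crop 370,290) on the board side of the knob (270,275), at knob height and clear of the board. Now I push along the arc.

```bash
python3 - <<'E'
from h import *
def rep(t): print(t,get_tcp_pos().round(4),get_ft_force().round(1),round(get_time(),2))
phs=np.radians(np.r_[np.degrees(ph0),-24,-12,0,12,24,34,41])
for i,p in enumerate(phs):
    f=i/(len(phs)-1)
    hit=movel(tcp(p,.02,-.006+.004*f),v=.08,until_force=20)
    rep(round(np.degrees(p)))
    if hit: print("HIT");break
else:
    hit=movel(tcp(np.radians(45),.02,-.002)+e*.015,v=.03,until_force=18)
    rep("final");print(hit)
im=read_camera("side")[...,::-1]
cv2.imwrite("pics/side2z.png",cv2.resize(im[110:210,205:325],None,fx=5,fy=5,interpolation=cv2.INTER_CUBIC))
E
```

```text
-36 [ 0.5169 -0.2092  0.0988] [-1.3 -1.   1.6] 4.67
HIT
```

View pics/side2z.png

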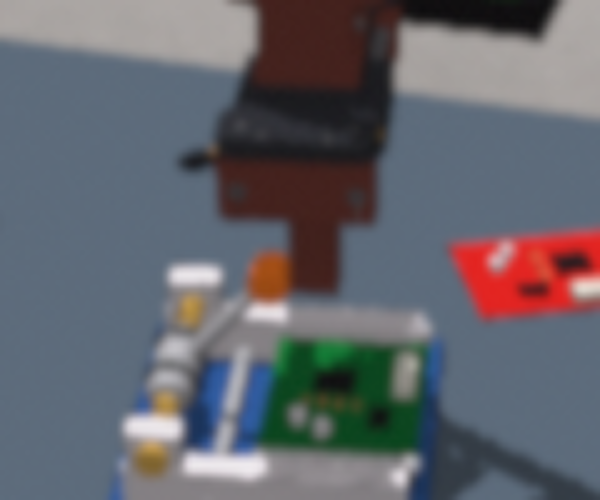

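The fingers are now touching the knob (crop 270,275), and the trip was only the contact and braking spike, since the force now reads about 1 N. I'll continue more slowly.

```bash
python3 - <<'E'
from h import *
def rep(t): print(t,get_tcp_pos().round(4),get_ft_force().round(1),round(get_time(),2))
phs=np.radians(np.r_[-24,-12,0,12,24,34,41])
for i,p in enumerate(phs):
    f=i/(len(phs)-1)
    hit=movel(tcp(p,.02,-.006+.004*f),v=.04,until_force=25)
    rep(round(np.degrees(p)))
    if hit: print("HIT");break
else:
    hit=movel(tcp(np.radians(45),.02,-.002)+e*.015,v=.03,until_force=18)
    rep("final");print(hit)
im=read_camera("side")[...,::-1]
cv2.imwrite("pics/side3z.png",cv2.resize(im[110:210,205:325],None,fx=5,fy=5,interpolation=cv2.INTER_CUBIC))
E
```

```text
-24 [ 0.5287 -0.2066  0.1061] [-5.1 -0.6  3.5] 5.28
-12 [ 0.5435 -0.2039  0.1111] [-0.3 -0.1  0.9] 5.8
0 [ 0.5582 -0.201   0.1133] [-0.2 -0.5  0.2] 6.32
12 [ 0.5723 -0.1981  0.1124] [-0.6 -0.2 -1. ] 6.83
24 [ 0.5858 -0.1953  0.1085] [-0.4 -0.1  0.5] 7.34
34 [ 0.5962 -0.1932  0.1032] [-0.2  1.  -0.6] 7.79
41 [ 0.6028 -0.1918  0.0986] [0.3 0.9 0.2] 8.14
final [ 0.6105 -0.1891  0.0943] [-2.  -0.8  1.5] 8.62
True
```

View pics/side3z.png

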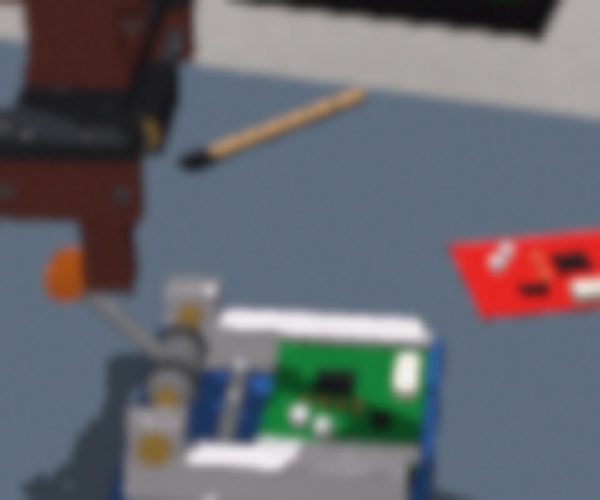

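The lever is thrown, with the knob at crop (65,275). I'll press again slowly to confirm the stop, then back off and look.

```bash
python3 - <<'E'
from h import *
def rep(t): print(t,get_tcp_pos().round(4),get_ft_force().round(1),round(get_time(),2))
p=get_tcp_pos()
print(movel(p+e*.012,v=.012,until_force=22));rep("press")
p=get_tcp_pos()
movel(p-e*.012+np.array([0,0,.012]),v=.05);rep("off")
p=get_tcp_pos();movel(p-e*.02+np.array([0,0,.12]),v=.12)
movej(np.array([-1.154,.423,1.63,0,1.089,.5]));rep("clear")
for n,(u,v,w,h) in dict(side=(205,130,120,100),top=(245,130,100,85)).items():
    im=read_camera(n);r=im[...,::-1]
    cv2.imwrite(f"pics/{n}4z.png",cv2.resize(r[v:v+h,u:u+w],None,fx=5,fy=5,interpolation=cv2.INTER_CUBIC))
    for b in blobs(im,(5,190,100),(17,255,255)):print(n,*b)
E
```

```text
True
press [ 0.6103 -0.1887  0.0934] [-0.3 -0.1  0.6] 9.23
off [ 0.5987 -0.1912  0.1058] [-0.1  0.3  0.2] 9.72
clear [ 0.2647 -0.5659  0.2227] [ 0.2 -0.4 -0.1] 12.67
side [218.1 164.4] [215, 161, 7, 8, 44]
side [125.8 223.8] [102, 201, 48, 41, 694]
side [213.1 282. ] [207, 275, 13, 15, 129]
top [227.2  91.2] [205, 80, 45, 21, 215]
top [289.7 144.9] [286, 141, 8, 8, 51]
top [147.3 198.3] [144, 195, 8, 8, 54]
```

View pics/side4z.png

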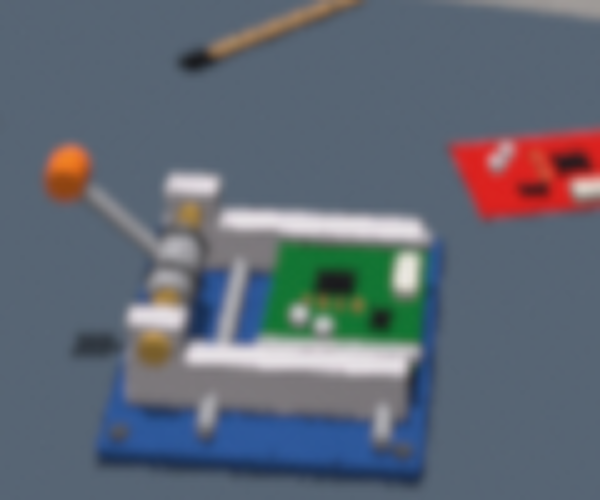

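View pics/top4z.png

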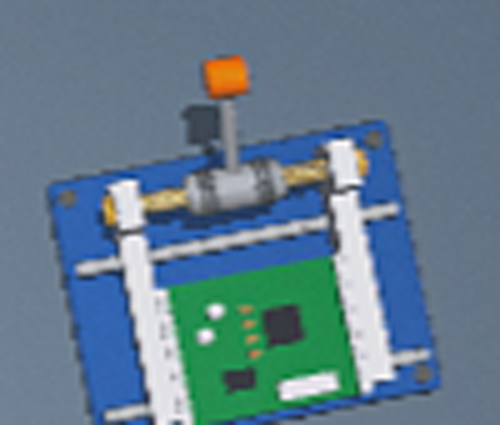

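```bash
python3 - <<'E'
from h import *
k,g=tri((218.1,164.4),(289.7,144.9));print(k,g)
d=k-knob;E=d@e
print("travel e",E,"expected",.07*(np.sin(np.pi/4)-np.sin(ph0)),"z exp",.0975, "cross",d@s, "phi from z",np.degrees(np.arccos((k[2]-.048)/.07)))
E
```

```text
[ 0.63079133 -0.18663686  0.10028154] 0.00025997112204486966
travel e 0.09611942586879711 expected 0.09082240662492608 z exp 0.0975 cross -0.0004740932944548032 phi from z 41.67923907802653
```

```bash
python3 - <<'E'
from station import *
job_done();print(get_time())
E
```

```text
the job is handed in; nothing more can be done
the job is handed in; nothing more can be done
```

I threw the orange-tipped lever on the board's holder over to its stop by pushing the knob along its arc with shut fingers. Then I backed off, moved the arm clear and handed the job in, at about 12.8 s on the robot's clock.

**Lever at its stop:** A second slow press reached its 22 N limit with no further forward movement, so the lever was at its stop. The knob travelled 96 mm, against 91 mm predicted from the measured start. Its height was 100 mm, against 97.5 mm expected. Taken alone, that height would mean 41.7° instead of 45°. I put both differences down to the roughly 2 mm camera calibration, given the firm stop.

**Final pictures:** Both jaws have drawn in close to the board, which still lies in its holder. The empty holder's knob has not moved, and the gripper is well clear of everything.

**One early stop:** My first contact move stopped early on a brief 20 N force spike as the fingers met the knob. I continued more slowly, and later readings after each move were 6 N or less.

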